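# Layer a glass flower blank and index it to the third stop

## Task

Layer the flower blank on the indexing turntable: set the green glass disc flat and centred on the round table, then the amber disc flat and centred on top of the green one, putting each down gently and letting go of it. Then take the black wing knob and turn it, either way, by exactly three clicks from where it now stands, which brings the table round a sixth of a turn for the next petal; do not run past the third stop. Finish while still gripping the knob in that third stop, so that the table cannot creep, with the stack still centred and the glass figurines left undisturbed.

Things in the scene. Friction and masses are not known exactly. Their poses are not given: they have to be found in the camera images.
- disc_green: green glass disc, 66 mm diameter, 8 mm thick, about 70 g, lying flat on the black bench; origin at the centre of its underside, z up
- disc_amber: amber-yellow glass disc, 42 mm diameter, 8 mm thick, about 30 g, lying flat on the black bench; origin at the centre of its underside, z up
- table_centre (a point): centre of the upper face of the round aluminium table: 120 mm diameter, 60 mm above the bench, flat, no rim, scribed with rings of 46 and 70 mm diameter and 18 ticks; z up along its axis. A small red pointer beyond its rim is no higher than it. It turns with the knob, same way and angle (1:1 belt). Grey-blue cast base fixed to the bench: 260 mm long, 120 mm wide, 36 mm high
- table_mark (a point): tick with a red dot beside it on the table's upper face, 53 mm from the table's axis; it goes round with the table (three clicks move it 53 mm in a straight line)
- knob_grip (a point): grip point of the black wing knob, on its upright axis, 140 mm from the table's axis, 82 mm above the bench. The wing is an upright bar, 52 mm long along this point's x, 14 mm thick along y, 64 to 94 mm above the bench. Under it a 28 mm hub and a 75 mm wide steel index plate, top at 50 mm; a plunger housing 58 mm high stands 40 to 61 mm from the knob's axis, away from the table
- index_knob (a joint): angle of the knob in rad, positive counter-clockwise seen from above. 18 stops to the turn, at every multiple of 0.349 rad (20 degrees); it starts resting in any one of several of them. A spring plunger drops into each notch of the index plate: about 0.15 N m lifts it out, and past half way the knob pulls itself into the next stop. No end stop comes within four clicks of the start
- cactus: green glass cactus in a terracotta pot, 44 mm wide, 88 mm high, bystander; origin under the pot
- swan: white glass swan, about 65 mm long, 58 mm high, bystander; origin under its body
- cat: cobalt blue glass cat, about 36 mm wide, 60 mm high, bystander; origin under its body

How it is judged:
By the outcome, as a careful person would: the job done as asked, in the order asked, and still so for the second after the job is handed in, while the arm keeps its last pose, push and grip.
It also fails if it takes over 72 s, if anything falls off the work surface, if the arm or the gripper's body presses on something with over 40 N, if the wrist force passes 120 N, or if a joint passes its speed limit or range.

## Robot

A 6-joint arm with a two-finger parallel gripper is mounted at the origin on the work surface. World frame = base frame: x ahead of the robot, y to its left, z up, the work surface at z = 0. Lengths are in m, angles in rad, forces in N, time in s.
With the tool pointing down it reaches from about 0.425 to 0.95 m from the base axis. Payload 3.5 kg.
Tool frame: the origin (TCP) lies midway between the tips of the shut fingers; the grasp point (between the pads) lies 19 mm behind it; z points along the fingers, y is the line along which they close (so a half turn about z gives the same grasp; the last joint's range is limited). The gripper opens to 85 mm and grips with 20 to 120 N. Pads are 22 mm wide; open, the fingers measure 114 mm over their backs; the gripper's body (76 mm by 85 mm) begins 54 mm behind the grasp point. The pads swing forward as they close: fully open they stand 13 mm farther back than shut.
Start: joints at [0.962, 0.286, 1.577, -0, 1.279, -0.15], TCP at [0.299, 0.605, 0.231] pointing down, gripper open.
Joint ranges: [-2.77, 2.77], [-0.9, 2.22], [0.21, 2.48], [-1.53, 4.67], [0.24, 2.81], [-2.84, 2.84]. Speed limits (rad/s): [2.79, 2.79, 3.14, 3.14, 3.14, 3.14].

## Interface

Orientations are given as a unit quaternion [x, y, z, w].
In Python, from plant import ctrl, cams, order gives the robot as it stands.
- The arm moves only by the tool move_arm, never from a script. Its argument "plan" is one flat list of numbers, 7 for each row, row after row: the shift along the world's x, y, z in mm, then the turn, a rotation vector about the world's x, y, z in degrees, then the finger opening in mm, from 0 to 85.4. A call has 1 to 12 rows; each row shifts and turns the commanded pose from where the row before left it; what a row does not reach is not made up. A row lasts 1/10 s, in which the tool goes at most 50 mm and 8.59 degrees, less where a joint would pass 70% of its speed; a pose out of reach is approached as far as the arm can. A call is refused whole if a number of a shift passes 50 or a number of a turn 8.59, either way. A call with a gripper value outside its range is refused whole. The fingers move at their own pace and stop on an object; "newtons" is the grip in N (left out, the last holds). Time passes only in rows, so rows that do not move let the fingers close. It gives the time, the measured TCP pose, the force, the opening and the grip force at its end, in the units of the state.
- ctrl.get_state(): the state, without advancing time (a new reading comes with each control period).
- cams.read_camera(name): name is "side" or "top"; returns a dict with "color" (480x640x3 uint8, red, green, blue), "fov_y" (degrees; the focal length in pixels is half the picture's height over the tangent of half this angle, whatever the lens; pixels are square), "cx", "cy" (the principal point, pixels), "origin" and "orientation" of the camera in the world. Camera axes: x right, y up, looking along -z (the intrinsics and any distortion apply to the point x, -y, -z); pixel columns grow to the right and rows downward; lengths in m; the calibration is good to about 2 mm. A picture is of the moment at which its call begins. There is no depth.
- order.sign_off(): hands the job in; it is judged then, once.
The state is a dict: "time": time; "qpos": joint angles; "dq": joint speeds; "joint_efforts": joint torques, N m; "eef_pos": TCP position; "tcp_rot": TCP orientation; "contact_force": force on the tool from outside, world axes, zero at the start; "wrist_torque": the same for the moment, N m; "opening": opening from 0.0 (shut) to 1.0 (fully open); "finger_force": force on a finger pad.
Only numpy, scipy, OpenCV 4.12 (cv2) and the standard library are available. Lean on these libraries where they do the work, as an engineer would, in place of code of your own. Each camera call takes 0.05 s, during which the arm holds its last target. There are 200 camera calls.

## Working session

There is one attempt and no reset: what is moved stays moved. The work goes in short steps, Python scripts to look and compute and a tool call to move; the robot and the scene stay as the last step left them, time stands still between calls to the robot, and variables do not carry over. Pictures are saved under pics/ and viewed, at most 10 in all, crops included, and the job is handed in when it is done.

Besides the shell and the picture viewer there is one more tool, called by a JSON object that holds its "fn" and its "kwargs", one argument or row to a line. move_arm: Moves the arm, as the interface text tells. Its arguments: {"type":"object","properties":{"plan":{"type":"array","items":{"type":"number"}},"newtons":{"type":"number"}},"required":["plan"]}

```bash
ls; mkdir -p pics
python3 - <<'E'
from plant import ctrl,cams,order
import cv2
for n in("side","top"):
    r=cams.read_camera(n); cv2.imwrite(f"pics/{n}0.png",r["color"][:,:,::-1])
    print({k:v for k,v in r.items() if k!="color"})
print(ctrl.get_state())
E
```

```text
pics
{'fov_y': 44.21334774947593, 'cx': 324.51645043811953, 'cy': 238.7499859095601, 'origin': array([ 0.35040924, -0.81803034,  1.15841927]), 'orientation': array([ 0.32988537, -0.0473605 , -0.13720989,  0.93279476])}
{'fov_y': 53.44931527395217, 'cx': 318.0065025539261, 'cy': 239.63694942255134, 'origin': array([0.45736644, 0.01689943, 0.86586074]), 'orientation': array([-0.04707916,  0.07722649,  0.71098054, -0.69737098])}
{'time': 0.1, 'qpos': array([ 9.61968763e-01,  2.87124213e-01,  1.57803087e+00, -2.24814511e-05,
        1.27860805e+00, -1.50017379e-01]), 'dq': array([-0.00136584, -0.00351067, -0.00407384, -0.00011229, -0.00129983,
        0.00087801]), 'joint_efforts': array([ 9.54846860e-05, -4.07295656e+01, -2.93698686e+01, -1.41903834e-04,
        3.40205559e-03,  9.35420360e-06]), 'eef_pos': array([0.298589  , 0.60470226, 0.23005392]), 'tcp_rot': array([ 2.27394943e-01,  9.73802014e-01, -1.01204350e-03, -3.91960784e-04]), 'contact_force': array([-0.78498896, -0.21370488, -1.25729294]), 'wrist_torque': array([ 0.0465035 , -0.04843387, -0.04893932]), 'finger_force': 0.0, 'opening': 0.9987084259212906}
```

View pics/top0.png

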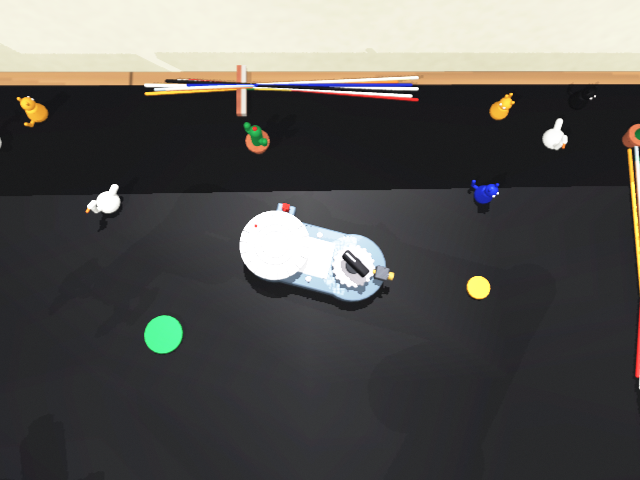

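View pics/side0.png

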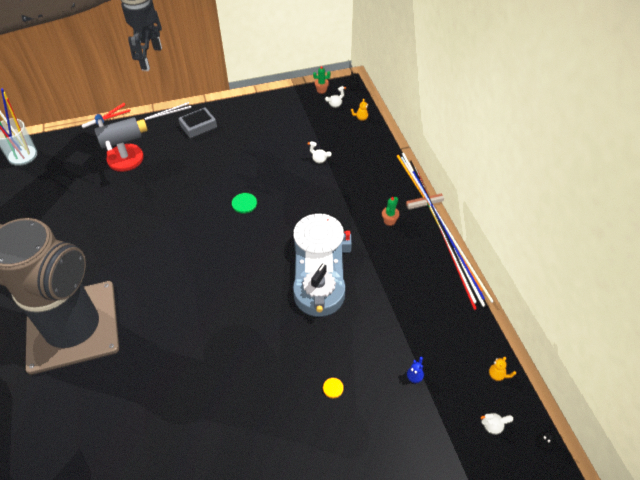

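```bash
cat > h.py <<'E'
import numpy as np, cv2
from scipy.spatial.transform import Rotation as R
def ray(r,u,v):
    f=240/np.tan(np.radians(r["fov_y"]/2))
    d=R.from_quat(r["orientation"]).apply([(u-r["cx"])/f,-(v-r["cy"])/f,-1]); return r["origin"],d
def onz(r,u,v,z):
    o,d=ray(r,u,v); return o+d*(z-o[2])/d[2]
def proj(r,p):
    f=240/np.tan(np.radians(r["fov_y"]/2))
    c=R.from_quat(r["orientation"]).inv().apply(np.array(p)-r["origin"]); return r["cx"]-f*c[0]/c[2], r["cy"]+f*c[1]/c[2]
def blob(r,lo,hi,amin=60):
    m=cv2.inRange(cv2.cvtColor(r["color"],cv2.COLOR_RGB2HSV),lo,hi)
    c,_=cv2.findContours(m,cv2.RETR_EXTERNAL,cv2.CHAIN_APPROX_NONE)
    return [cv2.fitEllipse(k) for k in c if cv2.contourArea(k)>amin]
def crop(r,x,y,w,h,s,name):
    cv2.imwrite(name,cv2.resize(r["color"][y:y+h,x:x+w,::-1],None,fx=s,fy=s,interpolation=cv2.INTER_CUBIC))
E
python3 - <<'E'
from plant import cams
from h import *
for n in("side","top"):
    r=cams.read_camera(n)
    for nm,lo,hi,z in(("green",(55,120,100),(85,255,255),.006),("amber",(22,150,150),(35,255,255),.006)):
        for e in blob(r,lo,hi,150): print(n,nm,np.round(e[0],1),np.round(e[1],1),np.round(onz(r,*e[0],z),4))
    if n=="top": crop(r,230,190,170,120,4.7,"pics/tt.png")
    else: crop(r,280,200,90,120,5,"pics/ts.png")
E
```

```text
side green [244.  202.4] [19.5 25.1] [0.4473 0.254  0.006 ]
side amber [332.8 387.2] [18.3 18.7] [ 0.5177 -0.3116  0.006 ]
top green [163. 334.] [37.  39.4] [0.4467 0.2534 0.006 ]
top green [255.  134.1] [13.1 28.7] [0.8154 0.0933 0.006 ]
```

View pics/tt.png

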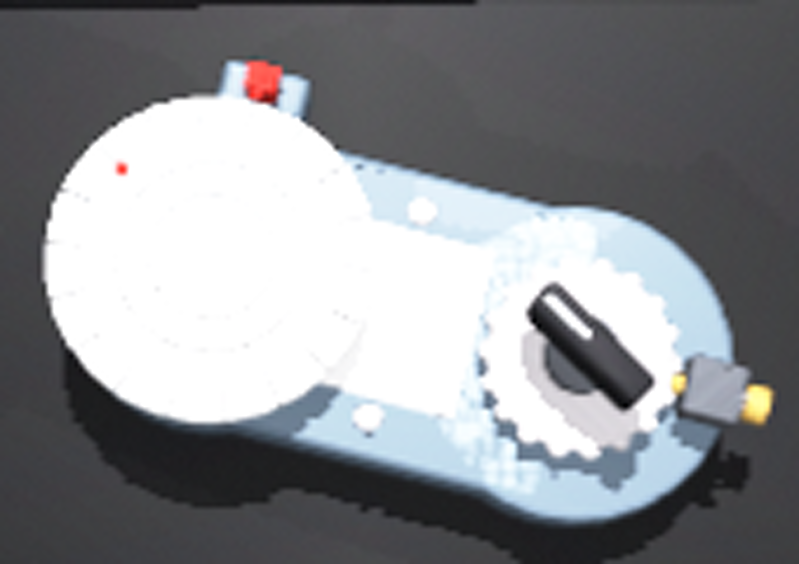

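View pics/ts.png

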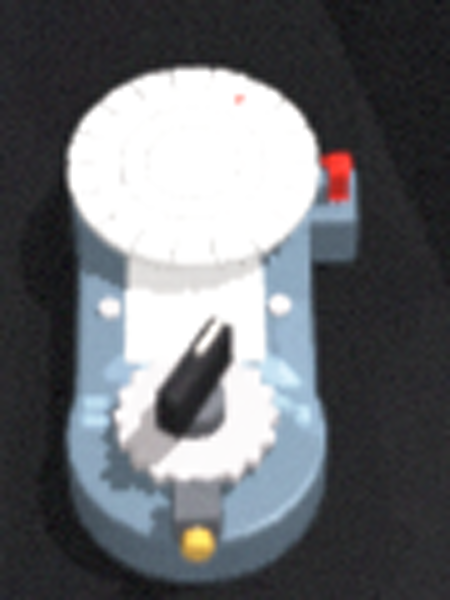

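Run:
```python
from plant import cams
from h import *
T=cams.read_camera("top");S=cams.read_camera("side")
t=lambda x,y:((x+.5)/4.7-.5+230,(y+.5)/4.7-.5+190)
s=lambda x,y:((x+.5)/5-.5+280,(y+.5)/5-.5+200)
for nm,tp,sp,z in(("table",(207.5,259.5),(193,166),.06),("dot",(122,168),(239,99),.06),("knobtop",(591,345),(196,370),.094),("wingA",(541,296),(219,325),.094),("wingB",(640,390),(172,412),.094),("housing",(717,388),None,.058)):
    a=onz(T,*t(*tp),z); b=onz(S,*s(*sp),z) if sp else a
    print(nm,np.round(a*1000,1),np.round(b*1000,1))
# ellipse fits
for r,n,bx in((T,"top",(230,200,90,90)),(S,"side",(290,208,60,52))):
    x,y,w,h=bx; g=r["color"][y:y+h,x:x+w].min(2)
    m=(g>(225 if n=="top" else 190)).astype(np.uint8); c=max(cv2.findContours(m,0,1)[0],key=cv2.contourArea)
    e=cv2.fitEllipse(cv2.convexHull(c)); print(n,e, onz(r,e[0][0]+x,e[0][1]+y,.06)*1000)
# outline with point sampling vs table circle
m=cv2.inRange(cv2.cvtColor(T["color"],cv2.COLOR_RGB2HSV),(20,100,150),(38,255,255)); 
for e in blob(T,(20,100,150),(38,255,255),100): print(np.round(e[0],1),onz(T,*e[0],.006)*1000)
```

```text
table [592.6  56.6  60. ] [593.7  54.7  60. ]
dot [627.1  87.5  60. ] [627.3  89.1  60. ]
knobtop [554.6 -78.   94. ] [554.6 -84.9  94. ]
wingA [572.1 -61.1  94. ] [571.4 -64.2  94. ]
wingB [538.6 -94.5  94. ] [ 538.3 -103.5   94. ]
housing [ 542.6 -128.    58. ] [ 542.6 -128.    58. ]
top ((51.649627685546875, 48.24138641357422), (70.744384765625, 88.75267028808594), 115.49363708496094) [586.50625336  43.20758674  60.        ]
side ((28.664636611938477, 29.409339904785156), (49.33736038208008, 50.21076202392578), 138.89627075195312) [590.7791994   40.66428996  60.        ]
[478.1 286.8] [ 517.89588627 -312.41792198    6.        ]
[635.  216.2] [ 645.97733732 -626.43814671    6.        ]
[498.9 111.8] [ 858.76264237 -382.07695838    6.        ]
```

Top crop: the table is centred at about (207,259) px, the red dot is at (122,168), and the wing knob runs from (541,296) to (640,390). The side crop agrees: table (193,166), red dot (239,99). That puts the table at about (593,56) mm, the knob at (555,-79), with the wing at about 45°. The table-to-knob distance comes out at 140 mm, as given. Green is at (447,254) and amber at (518,-312).

{"fn": "move_arm", "kwargs": {
  "plan": [16.5, -39, -14.5, 0, 0, 0, 85, 16.5, -39, -14.5, 0, 0, 0, 85, 16.5, -39, -14.5, 0, 0, 0, 85, 16.5, -39, -14.5, 0, 0, 0, 85, 16.5, -39, -14.5, 0, 0, 0, 85, 16.5, -39, -14.5, 0, 0, 0, 85, 16.5, -39, -14.5, 0, 0, 0, 85, 16.5, -39, -14.5, 0, 0, 0, 85, 16.5, -39, -14.5, 0, 0, 0, 85, 0, 0, 0, 0, 0, 0, 85, 0, 0, 0, 0, 0, 0, 85],
  "newtons": 20
}}

```text
time: 1.4
eef_pos: [0.4476, 0.2534, 0.1006]
tcp_rot: [0.229, 0.974, -0.0, -0.0]
contact_force: [0.5, -0.6, 0.5]
opening: 0.994
finger_force: 0.0
```

{"fn": "move_arm", "kwargs": {
  "plan": [0, 0, -35, 0, 0, 0, 85, 0, 0, -35, 0, 0, 0, 85, 0, 0, -20, 0, 0, 0, 85, 0, 0, -13, 0, 0, 0, 85, 0, 0, 0, 0, 0, 0, 60, 0, 0, 0, 0, 0, 0, 60, 0, 0, 0, 0, 0, 0, 60, 0, 0, 0, 0, 0, 0, 60, 0, 0, 0, 0, 0, 0, 60]
}}

```text
time: 2.3
eef_pos: [0.448, 0.2544, -0.0013]
tcp_rot: [0.227, 0.974, 0.0, 0.001]
contact_force: [-0.7, -0.0, -0.8]
opening: 0.751
finger_force: 22.3
```

{"fn": "move_arm", "kwargs": {
  "plan": [0, 0, 0, 0, 0, 0, 85, 0, 0, 0, 0, 0, 0, 85, 0, 0, 0, 0, 0, 0, 85, 0, 0, 0, 0, 0, -8, 85, 0, 0, 0, 0, 0, -8, 85, 0, 0, 0, 0, 0, -8, 85, 0, 0, 0, 0, 0, -8, 85, 0, 0, 0, 0, 0, -8, 85, 0, 0, 0, 0, 0, -8, 85, 0, 0, 0, 0, 0, -8, 85, 0, 0, 0, 0, 0, -8, 85, 0, 0, 0, 0, 0, -8, 85]
}}

```text
time: 3.5
eef_pos: [0.4474, 0.2542, -0.0022]
tcp_rot: [0.758, 0.652, -0.0, 0.0]
contact_force: [1.6, -0.1, -0.1]
opening: 1.001
finger_force: 0.0
```

{"fn": "move_arm", "kwargs": {
  "plan": [0, 0, 0, 0, 0, -8, 85, 0, 0, -1, 0, 0, -8, 85, 0, 0, 0, 0, 0, -2, 85, 0, 0, 0, 0, 0, 0, 85, 0, 0, 0, 0, 0, 0, 60, 0, 0, 0, 0, 0, 0, 60, 0, 0, 0, 0, 0, 0, 60, 0, 0, 0, 0, 0, 0, 60, 0, 0, 0, 0, 0, 0, 60],
  "newtons": 25
}}

```text
time: 4.4
eef_pos: [0.4476, 0.2543, -0.0028]
tcp_rot: [0.849, 0.528, 0.0, 0.0]
contact_force: [-1.2, -0.4, 6.4]
opening: 0.756
finger_force: 27.4
```

{"fn": "move_arm", "kwargs": {
  "plan": [0, 0, 10, 0, 0, 0, 60, 0, 0, 40, 0, 0, 0, 60, 0, 0, 40, 0, 0, 0, 60, 24, -33, 0, 0, 0, 0, 60, 24, -33, 0, 0, 0, 0, 60, 24, -33, 0, 0, 0, 0, 60, 24, -33, 0, 0, 0, 0, 60, 25, -33, 0, 0, 0, 0, 60, 24.5, -33.6, 0, 0, 0, 0, 60, 0, 0, -10, 0, 0, 0, 60, 0, 0, -10, 0, 0, 0, 60, 0, 0, 0, 0, 0, 0, 60]
}}

```text
time: 5.6
eef_pos: [0.5902, 0.0564, 0.064]
tcp_rot: [0.849, 0.528, -0.002, -0.002]
contact_force: [-0.3, -0.0, -1.2]
opening: 0.748
finger_force: 28.3
```

Run:
```python
from plant import cams,ctrl
from h import *
s=ctrl.get_state(); print(s["eef_pos"],s["contact_force"],s["opening"])
for n in("side","top"):
    r=cams.read_camera(n)
    for e in blob(r,(55,120,60),(85,255,255),100): print(n,np.round(e[0],1),np.round(e[1],1),np.round(onz(r,*e[0],s["eef_pos"][2]+.003+.006)*1000,1))
    if n=="top": a=r["color"][180:300,220:400]
    else: b=r["color"][150:330,260:380]
cv2.imwrite("pics/p1.png",np.hstack([cv2.resize(x,(400,int(400*x.shape[0]/x.shape[1])),interpolation=cv2.INTER_CUBIC)if i<0 else cv2.copyMakeBorder(cv2.resize(x,None,fx=k,fy=k,interpolation=cv2.INTER_CUBIC),0,600-int(x.shape[0]*k),0,0,0) for i,(x,k) in enumerate(((a,2.4),(b,3)))])[:,:,::-1])
```

```text
[0.59021673 0.05639673 0.06403766] [-0.32093552 -0.01458919 -1.15980381] 0.7477462456985623
side [316.5 229.6] [20.3 26. ] [589.7  54.9  73. ]
side [391.3 205.7] [ 9.9 19.7] [788.1  75.4  73. ]
side [321.3  75.4] [13.4 14.3] [774.1 637.1  73. ]
top [254.8 133.7] [13.6 29. ] [788.2  87.6  73. ]
```

View pics/p1.png

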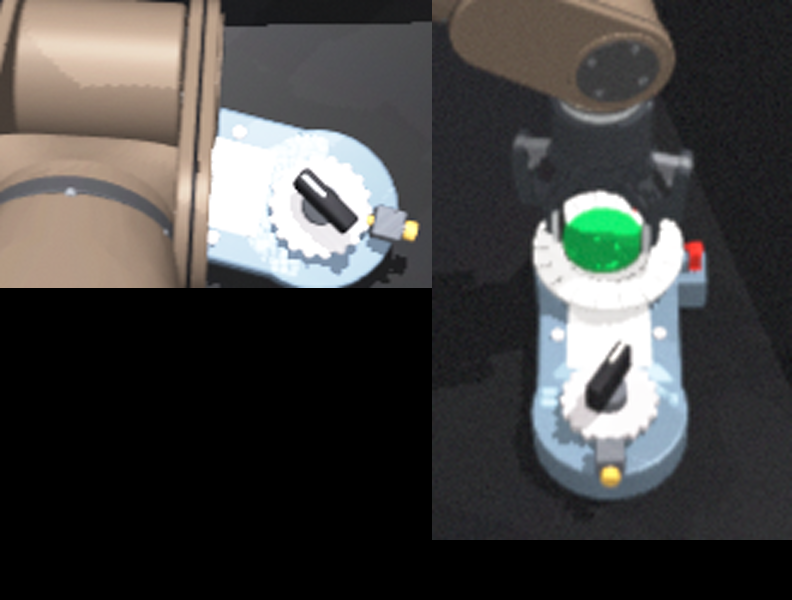

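The top view is mostly blocked by the arm. In the side view the green disc is held level above the table, with the disc at about (600,240) px in the crop. The TCP is about 3 mm short in x.

{"fn": "move_arm", "kwargs": {
  "plan": [0, 0, 0, 0, 0, 0, 60, 0, 0, 0, 0, 0, 0, 60]
}}

```text
time: 5.9
eef_pos: [0.5929, 0.0564, 0.0673]
tcp_rot: [0.849, 0.528, 0.0, 0.0]
contact_force: [-0.5, -0.1, -1.2]
opening: 0.754
finger_force: 28.3
```

{"fn": "move_arm", "kwargs": {
  "plan": [0.4, 0, -3, 0, 0, 0, 60, 0, 0, -3, 0, 0, 0, 60, 0, 0, -1.5, 0, 0, 0, 60, 0, 0, -1, 0, 0, 0, 60, 0, 0, 0, 0, 0, 0, 60, 0, 0, 0, 0, 0, 0, 60]
}}

```text
time: 6.5
eef_pos: [0.5934, 0.0556, 0.0583]
tcp_rot: [0.849, 0.528, 0.0, -0.0]
contact_force: [0.7, -0.0, -0.4]
opening: 0.753
finger_force: 28.3
```

{"fn": "move_arm", "kwargs": {
  "plan": [0, 0, -0.6, 0, 0, 0, 60, 0, 0, 0, 0, 0, 0, 60, 0, 0, 0, 0, 0, 0, 60]
}}

```text
time: 6.8
eef_pos: [0.5933, 0.0556, 0.0578]
tcp_rot: [0.849, 0.528, 0.0, 0.0]
contact_force: [0.2, 0.0, -0.6]
opening: 0.754
finger_force: 28.3
```

{"fn": "move_arm", "kwargs": {
  "plan": [0, 0.5, -0.6, 0, 0, 0, 60, 0, 0, 0, 0, 0, 0, 60, 0, 0, 0, 0, 0, 0, 60]
}}

```text
time: 7.1
eef_pos: [0.5935, 0.056, 0.0574]
tcp_rot: [0.849, 0.528, 0.0, 0.0]
contact_force: [-0.4, -1.1, 0.7]
opening: 0.752
finger_force: 28.4
```

{"fn": "move_arm", "kwargs": {
  "plan": [0, 0, -0.5, 0, 0, 0, 60, 0, 0, 0, 0, 0, 0, 60, 0, 0, 0, 0, 0, 0, 60]
}}

```text
time: 7.4
eef_pos: [0.5935, 0.056, 0.0573]
tcp_rot: [0.849, 0.528, 0.0, 0.0]
contact_force: [-1.8, 0.2, 4.5]
opening: 0.757
finger_force: 28.8
```

{"fn": "move_arm", "kwargs": {
  "plan": [0, 0, 0, 0, 0, 0, 85, 0, 0, 0, 0, 0, 0, 85, 0, 0, 0, 0, 0, 0, 85, 0, 0, 10, 0, 0, 0, 85, 0, 0, 40, 0, 0, 0, 85, 0, 0, 45, 0, 0, 0, 85, -10, -46, 0, 0, 0, 0, 85, -9, -46, 0, 0, 0, 0, 85, -10, -46, 0, 0, 0, 0, 85, -9, -46, 0, 0, 0, 0, 85, -10, -46, 0, 0, 0, 0, 85, -9, -46, 0, 0, 0, 0, 85]
}}

```text
time: 8.6
eef_pos: [0.5358, -0.2217, 0.1526]
tcp_rot: [0.849, 0.528, 0.0, 0.001]
contact_force: [0.9, 0.7, 0.9]
opening: 0.994
finger_force: 0.0
```

{"fn": "move_arm", "kwargs": {
  "plan": [-9, -46, 0, 0, 0, 0, 70, -9.7, -46, 0, 0, 0, 0, 65, 0, 0, -50, 0, 0, 0, 65, 0, 0, 0, 0, 0, 0, 65, 0, 0, 0, 0, 0, 0, 65]
}}

```text
time: 9.1
eef_pos: [0.5169, -0.3112, 0.1009]
tcp_rot: [0.849, 0.528, -0.0, -0.002]
contact_force: [1.2, 0.1, 0.5]
opening: 0.767
finger_force: 0.0
```

Run:
```python
from plant import cams,ctrl
from h import *
s=ctrl.get_state(); print(s["eef_pos"],s["tcp_rot"],s["opening"])
for n in("side","top"):
    r=cams.read_camera(n)
    for nm,lo,hi,z in(("green",(50,100,60),(85,255,255),.066),("amber",(20,120,120),(36,255,255),.006)):
        for e in blob(r,lo,hi,100): print(n,nm,np.round(e[0],1),np.round(e[1],1),np.round(onz(r,*e[0],z)*1000,1))
    if n=="top": a=r["color"][200:290,230:400]
    else: b=r["color"][205:315,290:350]
a=cv2.resize(a,None,fx=3,fy=3,interpolation=cv2.INTER_CUBIC); b=cv2.resize(b,None,fx=4.5,fy=4.5,interpolation=cv2.INTER_CUBIC)
c=np.zeros((500,790,3),np.uint8); c[:270,:510]=a; c[:495,515:785]=b; cv2.imwrite("pics/p2.png",c[:,:,::-1])
```

```text
[ 0.51685126 -0.31117816  0.10090594] [ 8.49415942e-01  5.27721664e-01 -3.89660537e-04 -1.50046877e-03] 0.7670366380406826
side green [321.2 228.2] [13.  24.7] [603.4  61.6  66. ]
side green [391.3 205.7] [10.  19.7] [791.1  81.3  66. ]
side green [321.4  75.3] [13.6 14.5] [777.2 647.   66. ]
side amber [332.7 387.3] [18.7 19.3] [ 517.5 -311.7    6. ]
side amber [500.7 369.5] [19.  21.1] [ 871.2 -376.     6. ]
side amber [359.2 108.7] [14.3 19.4] [863.1 532.    6. ]
top green [273.6 244. ] [36.6 37.3] [593.1  56.5  66. ]
top green [254.9 133.7] [13.7 28.9] [791.2  88.3  66. ]
top amber [478.1 286.9] [21.6 22.8] [ 517.8 -312.4    6. ]
top amber [634.8 212.7] [  3.2 104.9] [ 652.8 -627.1    6. ]
top amber [498.9 111.7] [11.1 14.2] [ 858.9 -382.1    6. ]
```

View pics/p2.png

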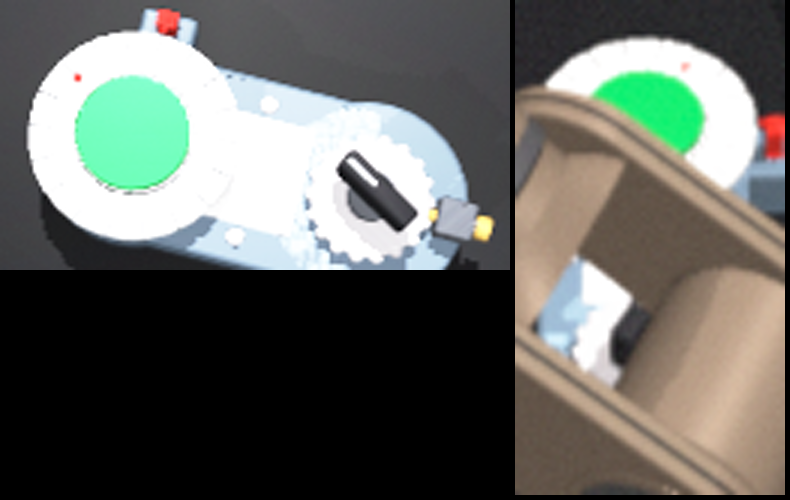

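In the top view the green disc sits concentric on the table: disc (132,132) px and table (132,135), and the offset matches the disc's height. The side view is mostly hidden by the arm. Next is the amber disc.

{"fn": "move_arm", "kwargs": {
  "plan": [0, 0, -40, 0, 0, 0, 65, 0, 0, -35, 0, 0, 0, 65, 0, 0, -15, 0, 0, 0, 65, 0, 0, -8, 0, 0, 0, 65, 0, 0, 0, 0, 0, 0, 65, 0, 0, 0, 0, 0, 0, 36, 0, 0, 0, 0, 0, 0, 36, 0, 0, 0, 0, 0, 0, 36, 0, 0, 0, 0, 0, 0, 36],
  "newtons": 20
}}

```text
time: 10.1
eef_pos: [0.5196, -0.3134, 0.007]
tcp_rot: [0.849, 0.528, 0.001, 0.003]
contact_force: [0.2, -0.7, 4.9]
opening: 0.42
finger_force: 2.9
```

{"fn": "move_arm", "kwargs": {
  "plan": [0, 0, 0, 0, 0, 0, 36, 0, 0, 0, 0, 0, 0, 36]
}}

```text
time: 10.3
eef_pos: [0.5196, -0.3135, 0.0071]
tcp_rot: [0.849, 0.528, 0.001, 0.003]
contact_force: [-0.5, -0.1, 5.1]
opening: 0.421
finger_force: 2.9
```

Run:
```python
from plant import cams,ctrl
from h import *
s=ctrl.get_state(); print(s)
r=cams.read_camera("side"); crop(r,270,320,130,110,5,"pics/p3.png")
```

```text
{'time': 10.3, 'qpos': array([-7.09971505e-01,  4.11811711e-01,  1.87160476e+00,  2.73387873e-04,
        8.52801300e-01, -2.51255441e-01]), 'dq': array([ 1.51878840e-04,  9.09295306e-05,  1.27925973e-03, -1.30195509e-03,
        2.18305885e-04, -1.09799051e-03]), 'joint_efforts': array([-3.03482674e-01, -3.55336332e+01, -2.07875025e+01, -6.59437920e-02,
       -2.66449833e-01, -9.93651571e-03]), 'eef_pos': array([ 0.51959639, -0.31346788,  0.00706941]), 'tcp_rot': array([0.84939614, 0.52774897, 0.0009049 , 0.00253261]), 'contact_force': array([-0.46848601, -0.0847799 ,  5.12325975]), 'wrist_torque': array([ 0.19836608,  0.15419189, -0.03590579]), 'finger_force': 2.8548901944304816, 'opening': 0.42092988140847937}
```

View pics/p3.png

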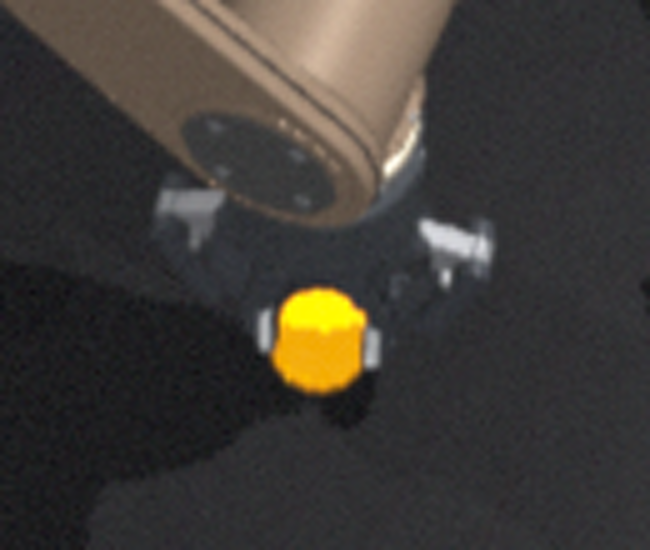

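The picture shows the fingertips resting on the disc's top edges at about (270,330) and (370,345). The arm was still descending when they closed. I'll reopen, settle lower and regrip.

{"fn": "move_arm", "kwargs": {
  "plan": [0, 0, 3, 0, 0, 0, 65, 0, 0, 0, 0, 0, 0, 65, 0, 0, 0, 0, 0, 0, 65, 0, 0, 0, 0, 0, 0, 65, 0, 0, 0, 0, 0, 0, 65]
}}

```text
time: 10.85
eef_pos: [0.5174, -0.3117, 0.0063]
tcp_rot: [0.849, 0.528, -0.0, -0.0]
contact_force: [-0.3, -0.0, -0.5]
opening: 0.758
finger_force: 0.0
```

Run:
```python
from plant import cams,ctrl
from h import *
s=ctrl.get_state(); print(s["eef_pos"],s["tcp_rot"],s["opening"])
for n in("side","top"):
    r=cams.read_camera(n)
    for e in blob(r,(15,120,100),(36,255,255),100)[:3]: print(n,np.round(e[0],1),np.round(e[1],1),np.round(onz(r,*e[0],.006)*1000,1))
```

```text
[ 0.51739206 -0.31172457  0.00632334] [ 8.49369182e-01  5.27799116e-01 -8.73447045e-05 -2.79660631e-04] 0.7583609962946936
side [333.3 387.4] [20.  20.9] [ 518.6 -312.3    6. ]
side [501.1 369.4] [21.2 25.7] [ 872.4 -375.9    6. ]
side [560.7 423.6] [ 11.2 476.1] [ 931.1 -517.2    6. ]
top [475.9 285. ] [17.8 23.2] [ 521.3 -308.6    6. ]
top [634.  207.5] [  4.6 168.9] [ 662.9 -627.     6. ]
top [ 31.4 111. ] [25.  32.6] [863.8 511.1   6. ]
```

{"fn": "move_arm", "kwargs": {
  "plan": [0.8, -0.3, -3, 0, 0, 0, 65, 0, 0, -3, 0, 0, 0, 65, 0, 0, 0, 0, 0, 0, 65, 0, 0, 0, 0, 0, 0, 65, 0, 0, 0, 0, 0, 0, 36, 0, 0, 0, 0, 0, 0, 36, 0, 0, 0, 0, 0, 0, 36, 0, 0, 0, 0, 0, 0, 36, 0, 0, 0, 0, 0, 0, 36]
}}

```text
time: 11.85
eef_pos: [0.5186, -0.3124, 0.0009]
tcp_rot: [0.849, 0.528, 0.0, 0.0]
contact_force: [-0.1, -0.5, 1.1]
opening: 0.474
finger_force: 20.4
```

{"fn": "move_arm", "kwargs": {
  "plan": [0, 0, 0, 0, 0, 0, 65, 0, 0, 0, 0, 0, 0, 65, 0, 0, 0, 0, 0, 0, 65, 0, 0, 0, 0, 0, -8, 65, 0, 0, 0, 0, 0, -8, 65, 0, 0, 0, 0, 0, -8, 65, 0, 0, 0, 0, 0, -8, 65, 0, 0, 0, 0, 0, -8, 65, 0, 0, 0, 0, 0, -8, 65, 0, 0, 0, 0, 0, -8, 65, 0, 0, 0, 0, 0, -8, 65, 0, 0, 0, 0, 0, -8, 65]
}}

```text
time: 13.05
eef_pos: [0.5183, -0.3121, 0.0004]
tcp_rot: [0.997, -0.075, -0.0, -0.0]
contact_force: [-0.5, 0.5, 0.2]
opening: 0.763
finger_force: 0.0
```

{"fn": "move_arm", "kwargs": {
  "plan": [0, 0, 0, 0, 0, -8, 65, 0, 0, 0, 0, 0, -8, 65, 0, 0, 0, 0, 0, -2, 65, 0, 0, 0, 0, 0, 0, 65, 0, 0, 0, 0, 0, 0, 65, 0, 0, 0, 0, 0, 0, 36, 0, 0, 0, 0, 0, 0, 36, 0, 0, 0, 0, 0, 0, 36, 0, 0, 0, 0, 0, 0, 36, 0, 0, 0, 0, 0, 0, 36],
  "newtons": 25
}}

```text
time: 14.05
eef_pos: [0.5186, -0.3123, 0.0009]
tcp_rot: [0.974, -0.227, 0.0, 0.0]
contact_force: [0.2, 1.2, 1.6]
opening: 0.47
finger_force: 25.4
```

{"fn": "move_arm", "kwargs": {
  "plan": [0, 0, 10, 0, 0, 0, 36, 0, 0, 40, 0, 0, 0, 36, 0, 0, 45, 0, 0, 0, 36, 0, 0, 45, 0, 0, 0, 36, 9.4, 46, 0, 0, 0, 0, 36, 9.4, 46, 0, 0, 0, 0, 36, 9.4, 46, 0, 0, 0, 0, 36, 9.4, 46, 0, 0, 0, 0, 36, 9.4, 46, 0, 0, 0, 0, 36, 9.4, 46, 0, 0, 0, 0, 36, 9.4, 46, 0, 0, 0, 0, 36, 9.1, 46.3, 0, 0, 0, 0, 36]
}}

```text
time: 15.25
eef_pos: [0.5933, 0.058, 0.1412]
tcp_rot: [0.974, -0.227, 0.0, 0.0]
contact_force: [0.5, -0.9, -0.6]
opening: 0.469
finger_force: 25.4
```

{"fn": "move_arm", "kwargs": {
  "plan": [0, 0, -35, 0, 0, 0, 36, 0, 0, -25, 0, 0, 0, 36, 0, 0, 0, 0, 0, 0, 36, 0, 0, 0, 0, 0, 0, 36, 0, 0, 0, 0, 0, 0, 36]
}}

```text
time: 15.75
eef_pos: [0.5946, 0.0556, 0.0827]
tcp_rot: [0.974, -0.228, 0.002, -0.0]
contact_force: [0.3, 0.2, 0.3]
opening: 0.472
finger_force: 25.5
```

{"fn": "move_arm", "kwargs": {
  "plan": [0, 0, -6, 0, 0, 0, 36, 0, 0, -4, 0, 0, 0, 36, 0, 0, 0, 0, 0, 0, 36, 0, 0, 0, 0, 0, 0, 36, 0, 0, 0, 0, 0, 0, 36, 0, 0, 0, 0, 0, 0, 36]
}}

```text
time: 16.35
eef_pos: [0.5934, 0.0561, 0.0708]
tcp_rot: [0.974, -0.227, 0.0, -0.0]
contact_force: [0.7, 0.5, -0.2]
opening: 0.47
finger_force: 25.5
```

{"fn": "move_arm", "kwargs": {
  "plan": [0, 0, -1.2, 0, 0, 0, 36, 0, 0, 0, 0, 0, 0, 36, 0, 0, -0.5, 0, 0, 0, 36, 0, 0, 0, 0, 0, 0, 36, 0, 0, 0, 0, 0, 0, 36]
}}

```text
time: 16.85
eef_pos: [0.5933, 0.0561, 0.0689]
tcp_rot: [0.974, -0.227, -0.0, 0.0]
contact_force: [0.5, -0.0, -1.1]
opening: 0.473
finger_force: 25.5
```

{"fn": "move_arm", "kwargs": {
  "plan": [0, 0, -0.5, 0, 0, 0, 36, 0, 0, 0, 0, 0, 0, 36, 0, 0, 0, 0, 0, 0, 36]
}}

```text
time: 17.15
eef_pos: [0.5934, 0.0561, 0.0689]
tcp_rot: [0.974, -0.227, 0.0, -0.0]
contact_force: [-1.4, 0.9, 3.5]
opening: 0.471
finger_force: 25.7
```

{"fn": "move_arm", "kwargs": {
  "plan": [0, 0, 0, 0, 0, 0, 65, 0, 0, 0, 0, 0, 0, 65, 0, 0, 0, 0, 0, 0, 65, 0, 0, 10, 0, 0, 0, 65, 0, 0, 40, 0, 0, 0, 65, 0, 0, 45, 0, 0, 0, 65, -10, -45, 0, 0, 0, 8, 60, -10, -45, 0, 0, 0, 8, 50, -10, -45, 0, 0, 0, 8, 50, -10, -45, 0, 0, 0, 8, 50, -10, -45, 0, 0, 0, 8, 50, -10, -45, 0, 0, 0, 8, 50]
}}

```text
time: 18.35
eef_pos: [0.5331, -0.2149, 0.1645]
tcp_rot: [0.982, 0.19, 0.001, 0.0]
contact_force: [-0.2, -0.6, 0.5]
opening: 0.584
finger_force: 0.0
```

{"fn": "move_arm", "kwargs": {
  "plan": [-10, -45, 0, 0, 0, 8, 50, 0, 0, 0, 0, 0, 8, 50, 0, 0, 0, 0, 0, 7, 50, 0, 0, 0, 0, 0, 0, 50]
}}

```text
time: 18.75
eef_pos: [0.5234, -0.2588, 0.1641]
tcp_rot: [0.926, 0.379, 0.0, 0.0]
contact_force: [-0.1, -0.4, -1.1]
opening: 0.587
finger_force: 0.0
```

Run:
```python
from plant import cams,ctrl
from h import *
s=ctrl.get_state(); print(s["eef_pos"],s["tcp_rot"],s["opening"],s["qpos"])
r=cams.read_camera("top")
for nm,lo,hi,z in(("green",(50,100,60),(85,255,255),.066),("amber",(15,120,120),(36,255,255),.074)):
    for e in blob(r,lo,hi,100)[:4]: print(nm,np.round(e[0],1),np.round(e[1],1),np.round(onz(r,*e[0],z)*1000,1))
# wing: dark pixels in knob area
x,y,w,h=335,245,50,40
g=cv2.resize(r["color"][y:y+h,x:x+w],None,fx=8,fy=8,interpolation=cv2.INTER_CUBIC); 
crop(r,232,200,160,100,5,"pics/p4.png")
```

```text
[ 0.5234133  -0.25881243  0.16407051] [9.25520015e-01 3.78698530e-01 2.04680190e-04 2.89618497e-04] 0.5866598856802666 [-6.32908179e-01  1.51745438e-01  1.86367289e+00  5.16194902e-05
  1.12546657e+00  1.61086502e-01]
green [273.6 244. ] [36.6 37.2] [593.1  56.5  66. ]
green [254.9 133.7] [13.7 28.9] [791.2  88.3  66. ]
amber [633.6 200.1] [  4.4 137.5] [ 660.1 -577.1   74. ]
amber [ 31.4 110.9] [24.5 32.5] [831.7 472.2  74. ]
amber [501.4 107.2] [16.4 30.7] [ 835.9 -355.8   74. ]
amber [174.2  92. ] [  3.  109.7] [866.4 229.2  74. ]
```

View pics/p4.png

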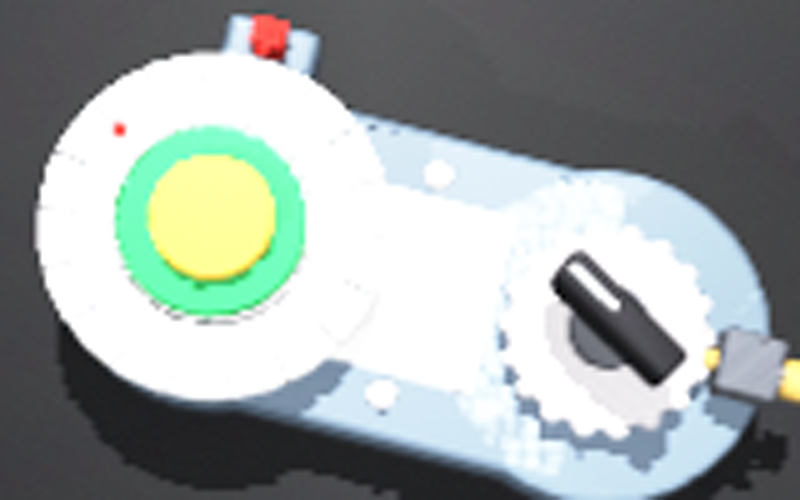

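Run:
```python
from plant import cams
from h import *
r=cams.read_camera("top")
c=lambda x,y:((x+.5)/5-.5+232,(y+.5)/5-.5+200)
P=lambda x,y,z:onz(r,*c(x,y),z)*1000
t=np.array([593.4,56.2])
A,B=P(566.5,270,.094),P(670,368.5,.094); print("wing",A,B,(A+B)/2,np.degrees(np.arctan2(*(A-B)[1::-1])),np.linalg.norm(A-B))
for a,b in(((553,290),(655,385)),((580,250),(685,352))):
    d=P(*a,.094)-P(*b,.094); print(np.degrees(np.arctan2(d[1],d[0])))
for nm,p in(("screws",(P(440,174,.037)+P(382,394,.037))/2),("housing",P(750,363,.058)),("wingc",(A+B)/2)):
    d=p[:2]-t; L=np.hypot(*d); print(nm,p,L,np.degrees(np.arctan2(d[1],d[0])),t+140*d/L)
```

```text
wing [570.45123833 -61.38775463  94.        ] [537.3969948  -94.21255997  94.        ] [553.92411657 -77.8001573   94.        ] 44.80045572921227 46.58380471098397
45.48068243962746
44.14841786724664
screws [575.09789607 -12.32069842  37.        ] 70.92286740360622 -104.9547704132408 [557.27209593 -79.05817738]
housing [ 542.50544442 -126.98741512   58.        ] 190.1259709929462 -105.52677144300608 [555.92359557 -78.69076733]
wingc [553.92411657 -77.8001573   94.        ] 139.69390655853917 -106.4147519502171 [553.8376181  -78.09377476]
```

{"fn": "move_arm", "kwargs": {
  "plan": [8, 45, 0, 0, 0, 0, 50, 8, 45, 0, 0, 0, 0, 50, 8, 45, 0, 0, 0, 0, 50, 8, 45, 0, 0, 0, 0, 50, 0, 0, 0, 0, 0, 0, 50, 0, 0, -40, 0, 0, 0, 50, 0, 0, -35, 0, 0, 0, 50, 0, 0, -20, 0, 0, 0, 50, 0, 0, -5, 0, 0, 0, 50, 0, 0, 0, 0, 0, 0, 50, 0, 0, 0, 0, 0, 0, 50, 0, 0, 0, 0, 0, 0, 50]
}}

```text
time: 20.05
eef_pos: [0.5569, -0.0787, 0.0654]
tcp_rot: [0.925, 0.379, 0.001, 0.001]
contact_force: [0.5, 0.4, 0.3]
opening: 0.582
finger_force: 0.0
```

{"fn": "move_arm", "kwargs": {
  "plan": [0, 0, 0, 0, 0, 0, 5, 0, 0, 0, 0, 0, 0, 5, 0, 0, 0, 0, 0, 0, 5, 0, 0, 0, 0, 0, 0, 5, 0, 0, 0, 0, 0, 0, 5, 0, 0, 0, 0, 0, 0, 5, 0, 0, 0, 0, 0, 0, 5],
  "newtons": 30
}}

```text
time: 20.75
eef_pos: [0.5562, -0.0785, 0.0644]
tcp_rot: [0.925, 0.379, 0.0, 0.001]
contact_force: [-1.1, -0.3, 5.2]
opening: 0.156
finger_force: 34.3
```

```bash
cat > st.py <<'E'
from plant import ctrl
import numpy as np
from scipy.spatial.transform import Rotation as R
s=ctrl.get_state(); y=R.from_quat(s["tcp_rot"]).apply([0,1,0])
print(s["time"],np.round(s["eef_pos"]*1000,1),"yaw",round(float(np.degrees(np.arctan2(y[1],y[0]))),2),"F",np.round(s["contact_force"],1),"M",np.round(s["wrist_torque"],3),s["opening"],s["finger_force"])
E
python3 st.py
```

```text
20.75 [556.2 -78.5  64.4] yaw -45.43 F [-1.1 -0.3  5.2] M [-0.074  0.199 -0.051] 0.15550087751441413 34.345576646737754
```

{"fn": "move_arm", "kwargs": {
  "plan": [0, 0, 0, 0, 0, 0, 5, 0, 0, 0, 0, 0, 3, 5, 0, 0, 0, 0, 0, 3, 5, 0, 0, 0, 0, 0, 3, 5, 0, 0, 0, 0, 0, 3, 5, 0, 0, 0, 0, 0, 3, 5, 0, 0, 0, 0, 0, 3, 5, 0, 0, 0, 0, 0, 2, 5, 0, 0, 0, 0, 0, 0, 5, 0, 0, 0, 0, 0, 0, 5, 0, 0, 0, 0, 0, 0, 5],
  "newtons": 60
}}

```text
time: 21.85
eef_pos: [0.556, -0.0783, 0.0645]
tcp_rot: [0.845, 0.534, 0.0, 0.0]
contact_force: [-1.4, -0.3, 6.7]
opening: 0.153
finger_force: 62.1
```

```bash
python3 st.py
```

```text
21.85 [556.  -78.3  64.5] yaw -25.42 F [-1.4 -0.3  6.7] M [-0.022  0.312 -0.061] 0.15310334122072627 62.085804941598326
```

Exactly 20° with very little moment, so the first click is done. Two more.

{"fn": "move_arm", "kwargs": {
  "plan": [0, 0, 0, 0, 0, 3, 5, 0, 0, 0, 0, 0, 3, 5, 0, 0, 0, 0, 0, 3, 5, 0, 0, 0, 0, 0, 3, 5, 0, 0, 0, 0, 0, 3, 5, 0, 0, 0, 0, 0, 3, 5, 0, 0, 0, 0, 0, 2, 5, 0, 0, 0, 0, 0, 0, 5, 0, 0, 0, 0, 0, 0, 5, 0, 0, 0, 0, 0, 0, 5]
}}

```text
time: 22.85
eef_pos: [0.5558, -0.0783, 0.0645]
tcp_rot: [0.74, 0.673, -0.0, 0.0]
contact_force: [-1.8, -0.2, 6.8]
opening: 0.155
finger_force: 62.2
```

{"fn": "move_arm", "kwargs": {
  "plan": [0, 0, 0, 0, 0, 3, 5, 0, 0, 0, 0, 0, 3, 5, 0, 0, 0, 0, 0, 3, 5, 0, 0, 0, 0, 0, 3, 5, 0, 0, 0, 0, 0, 3, 5, 0, 0, 0, 0, 0, 3, 5, 0, 0, 0, 0, 0, 2, 5, 0, 0, 0, 0, 0, 0, 5, 0, 0, 0, 0, 0, 0, 5, 0, 0, 0, 0, 0, 0, 5]
}}

```text
time: 23.85
eef_pos: [0.5556, -0.0783, 0.0645]
tcp_rot: [0.612, 0.791, -0.0, -0.0]
contact_force: [-2.8, -1.1, 6.6]
opening: 0.153
finger_force: 62.3
```

```bash
python3 st.py
python3 - <<'E'
from plant import cams
from h import *
T=cams.read_camera("top");S=cams.read_camera("side")
a=cv2.resize(T["color"][195:305,230:400],None,fx=2.5,fy=2.5,interpolation=cv2.INTER_CUBIC)
b=cv2.resize(S["color"][205:320,285:355],None,fx=5,fy=5,interpolation=cv2.INTER_CUBIC)
c=np.zeros((590,790,3),np.uint8); c[:275,:425]=a; c[:575,435:785]=b; cv2.imwrite("pics/p5.png",c[:,:,::-1])
# expected new dot position for +60 deg
t=np.array([593.4,56.2]);d=np.array([627.2,88.3])-t
n=t+R.from_euler('z',60,degrees=True).as_matrix()[:2,:2]@d
u=proj(S,[*n/1000,.06]); print(n,"side crop px",(u[0]-285)*5+435,(u[1]-205)*5); u=proj(T,[*n/1000,.06]); print((u[0]-230)*2.5,(u[1]-195)*2.5)
E
```

```text
23.85 [555.6 -78.3  64.5] yaw 14.58 F [-2.8 -1.1  6.6] M [-0.056  0.479 -0.068] 0.15256170993696558 62.29901545448229
[582.50058454 101.52165865] side crop px 552.2601427241813 73.65774719606549
43.27698359539582 140.30730370142848
```

View pics/p5.png

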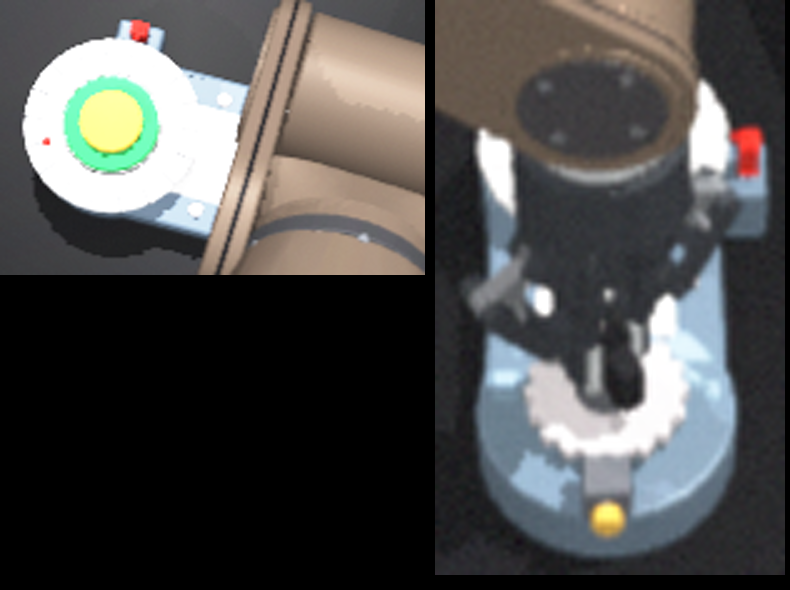

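The top view shows the red dot at (46,141) px, where I predicted (43,140) for +60°. The stack is concentric and the fingers still grip the wing.

```bash
python3 -c "
from plant import order
print(order.sign_off())"
```

```text
the job is handed in; nothing more can be done
None
```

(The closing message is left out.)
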